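# Comb the finger biscuits into two neat rows

### The job

The finger biscuits lie askew in the two halves of the serving tray. Take the wooden rake by its handle and, with its tines, comb the biscuits of each half towards the robot, so that in each half the three lie flat, side by side and parallel, in a snug row against the tray's near lip; then put the rake back as it was, tines on the table and handle in the notch of its rest. Never touch the biscuits with the gripper or arm, and leave the cup and the jar where they are.

Things in the scene. Friction and masses are not known exactly. Their poses are not given: they have to be found in the camera images.
- tray: Fixed serving tray 226 (x) x 242 (y) mm, white floor 8 mm thick, wooden lips 8 mm thick all round, rising 14 mm above the floor. Origin: centre of its underside, on the table; x points away from the robot (within 10 degrees), z up. Inner faces of the near and far lips: x = -105 and +105 mm. A wooden divider at y = 0, 6 mm wide and as high as the lips, splits it in two halves.
- left_half (a point): Centre of the floor of the tray's left half (tray x 0, y +58, z 8 mm; tray axes). Each half is 210 mm (x) by 110 mm (y) inside and holds three biscuits; at the start nothing lies beyond x = +65 mm in it, so there is room there to lower the rake.
- right_half (a point): The same for the right half (tray y -58 mm).
- biscuit1: Loose brown finger biscuit, a bar 80 mm long (its y axis), 16 mm wide (x) and 14 mm high, about 30 g; origin at the centre of its underside. It lies on the floor of one of the tray's halves, turned up to 30 degrees from the tray's y axis.
- biscuit2: Loose brown finger biscuit, a bar 80 mm long (its y axis), 16 mm wide (x) and 14 mm high, about 30 g; origin at the centre of its underside. It lies on the floor of one of the tray's halves, turned up to 30 degrees from the tray's y axis.
- biscuit3: Loose brown finger biscuit, a bar 80 mm long (its y axis), 16 mm wide (x) and 14 mm high, about 30 g; origin at the centre of its underside. It lies on the floor of one of the tray's halves, turned up to 30 degrees from the tray's y axis.
- biscuit4: Loose brown finger biscuit, a bar 80 mm long (its y axis), 16 mm wide (x) and 14 mm high, about 30 g; origin at the centre of its underside. It lies on the floor of one of the tray's halves, turned up to 30 degrees from the tray's y axis.
- biscuit5: Loose brown finger biscuit, a bar 80 mm long (its y axis), 16 mm wide (x) and 14 mm high, about 30 g; origin at the centre of its underside. It lies on the floor of one of the tray's halves, turned up to 30 degrees from the tray's y axis.
- biscuit6: Loose brown finger biscuit, a bar 80 mm long (its y axis), 16 mm wide (x) and 14 mm high, about 30 g; origin at the centre of its underside. It lies on the floor of one of the tray's halves, turned up to 30 degrees from the tray's y axis.
- rake_grip (a point): Grasp point on the handle of the loose wooden rake (130 g), half-way up the handle, near the centre of mass, 55 mm behind the head. x: along the handle towards the head; y: across; z: up. The handle is a straight level bar 16 mm wide, 18 mm high, from 138 mm behind this point to the head. At the start the tine tips stand on the table, 58 mm below this point, and the handle's rear end is in the rest.
- rake_tines (a point): Middle of the row of tine tips of the rake: 55 mm ahead of and 58 mm below rake_grip, same axes. Six tines, each 8 mm thick (x), 46 mm long, side by side in a straight row 92 mm wide (y) with gaps of 6 mm; the head bar above them is 92 x 18 mm and its underside is 44 mm above the tips.
- rest: Fixed white ceramic rake rest, a block 44 x 60 x 61 mm with a notch 36 mm wide along its x axis, notch floor 49 mm above the table. Origin: centre of its underside. It stands to the left or the right of the tray.
- rest_home (a point): Point fixed to the rest, 110 mm ahead of it (its +x) and 58 mm above the table: where rake_grip is at the start, and where it belongs again when the rake is put back (tines on the table, handle in the notch). Same axes as the rest.
- cup: White mug, 76 mm wide and 75 mm high, standing on a saucer on the other side of the tray from the rake; origin at the centre of its underside. Not to be disturbed.
- jar: Jam jar, 64 mm wide and 85 mm high, standing beyond the cup, beside the tray; origin at the centre of its underside. Not to be disturbed.
Mind the look-alikes: they are no part of the job. What is shaped like the part that bears rake_grip but blue is not meant.

How it is judged:
On the way, in this order (a step that is already met when the one before it is completed fails the run):
1. the rake is picked up off the table (height (world z) of rake_grip above 0.08 m), for 0.1 s.
2. in both halves the three biscuits lie flat, parallel to the near lip and snug against it (angle between the y axis of each of biscuit1, biscuit2, biscuit3, biscuit4, biscuit5, biscuit6 and the y axis of tray, either way round below 0.15 rad and x of each of biscuit1, biscuit2, biscuit3, biscuit4, biscuit5, biscuit6 in the frame of tray below -0.051 m and z of each of biscuit1, biscuit2, biscuit3, biscuit4, biscuit5, biscuit6 in the frame of tray below 0.014 m), for 0.2 s.
At the end, for the whole second after the job is handed in: All six biscuits lie flat on the tray floor, within 0.15 rad of parallel to the near lip, centres within 54 mm of its inner face (three touching biscuits take up 48 mm). The rake is back: rake_grip within 30 mm of rest_home, level within 0.12 rad, in line with the rest within 0.2 rad (all of step 2 and distance between rake_grip and rest_home below 0.03 m and angle between rake_grip's own z axis and vertical below 0.12 rad and angle between the x axis of rake_grip and the x axis of rest, either way round below 0.2 rad).
It fails at once if a biscuit is touched by the gripper or arm (contact force between any of the fingers, the arm and biscuit1 above 0.5 N or contact force between any of the fingers, the arm and biscuit2 above 0.5 N or contact force between any of the fingers, the arm and biscuit3 above 0.5 N or contact force between any of the fingers, the arm and biscuit4 above 0.5 N or contact force between any of the fingers, the arm and biscuit5 above 0.5 N or contact force between any of the fingers, the arm and biscuit6 above 0.5 N).
It fails at once if the cup or the jar is shifted by more than 20 mm or tipped (distance of any of cup, jar from where it was at the start of the episode above 0.02 m or angle between any of cup, jar's own z axis and vertical above 0.3 rad).
It also fails if it takes over 59 s, if anything falls off the work surface, if the arm or the gripper's body presses on something with over 40 N, if the wrist force passes 120 N, or if a joint passes its speed limit or range.

### The arm

A 7-joint arm with a two-finger parallel gripper is mounted at the origin on the work surface. World frame = base frame: x ahead of the robot, y to its left, z up, the work surface at z = 0. Lengths are in m, angles in rad, forces in N, time in s.
With the tool pointing down it reaches from about 0.425 to 0.925 m from the base axis. Payload 6.8 kg.
Tool frame: the origin (TCP) lies at the very end of the fingers, on their centre line; the grasp point (between the pads) lies 19 mm behind it; z points along the fingers, y is the line along which they close (so a half turn about z gives the same grasp; the last joint's range is limited). The gripper opens to 85 mm and grips with 20 to 120 N. Pads are 22 mm wide; open, the fingers measure 114 mm over their backs; the gripper's body (76 mm by 85 mm) begins 54 mm behind the grasp point. The pads swing forward as they close: fully open they stand 13 mm farther back than shut.
Start: joints at [1.017, 0.477, 0.022, 1.555, -0.011, 1.109, -0.083], TCP at [0.291, -0.609, 0.204] pointing down, gripper open.
Joint ranges: [-2.96, 2.96], [-0.34, 2.1], [-1.41, 1.46], [0.24, 2.44], [-1.37, 4.51], [0.17, 1.92], [-2.96, 2.96]. Speed limits (rad/s): [2.39, 2.39, 3.14, 3.14, 3.14, 3.14, 3.14].

### API

Orientations are given as a unit quaternion [w, x, y, z].
In Python, from station import bot gives the robot as it stands.
- The arm moves only by the tool jog_arm, never from a script. Its argument "motion" is a list of rows, each a list of 7 numbers: the turn, a rotation vector about the tool's x, y, z in rad, then the shift along the tool's x, y, z in mm, then the finger opening in mm, from 0 to 85.4. A call has 1 to 10 rows; each row is the pose to reach, as a shift and turn from the pose commanded when the call began, along the tool's axes at that moment; what a row does not reach only later rows make up. A row lasts 1/8 s, in which the tool goes at most 62.5 mm and 10.7 degrees, less where a joint would pass 70% of its speed; a pose out of reach is approached as far as the arm can. A call with a gripper value outside its range is refused whole. The fingers move at their own pace and stop on an object; "grip_force" is the grip in N (left out, the last holds). Time passes only in rows, so rows that repeat a pose let the fingers close. It gives the time, the measured TCP pose, the force, the opening and the grip force at its end, in the units of the state.
- bot.get_obs(): the state, without advancing time (a new reading comes with each control period).
- bot.read_camera(name): name is "side" or "top"; returns a dict with "pixels" (480x640x3 uint8, red, green, blue), "camera_matrix" (3x3 intrinsics, pixels), "distortion" ([k1, k2, p1, p2, k3] as OpenCV has them; the pictures are not rectified), "T" (4x4, takes a point from camera to world coordinates). Camera axes: x right, y down, z forward; pixel columns grow to the right and rows downward; lengths in m; the calibration is good to about 2 mm. A picture is of the moment at which its call begins. There is no depth.
- bot.hand_in(): hands the job in; it is judged then, once.
Trained networks look in a picture, given as the dict that the camera call returned (one of the last four; its "shot" number tells which), for a name from the list of things; names that differ only in an ending like _2 or _b are one class to them, and where a whole thing is asked for, a point or a joint stands for the part that bears it (a point fixed in the world has none). Each returns a list of dicts, best first, with "score" (0 to 1); they miss things now and then, are a little off and sometimes report something else, mostly with a low value. They report only what shows in the picture. A call takes as long as a camera call. They do not tell look-alikes from the thing itself.
- bot.spot_in(thing, picture): "xy" ([column, row] in pixels, amid what is visible of it).
- bot.tip_of(thing, picture): "xy" ([column, row] in pixels: a listed point, or the origin of a listed thing).
The state is a dict: "t": time; "q": joint angles; "joint_vel": joint speeds; "joint_torque": joint torques, N m; "eef_pos": TCP position; "tool_rot": TCP orientation; "contact_force": force on the tool from outside, world axes, zero at the start; "torque": the same for the moment, N m; "gripper_width": opening from 0.0 (shut) to 1.0 (fully open); "grasp_force": force on a finger pad.
Only numpy, scipy, OpenCV 4.12 (cv2) and the standard library are available. Lean on these libraries where they do the work, as an engineer would, in place of code of your own. Each camera call takes 0.05 s, during which the arm holds its last target. There are 200 camera calls.

## Working session

There is one attempt and no reset: what is moved stays moved. The work goes in short steps, Python scripts to look and compute and a tool call to move; the robot and the scene stay as the last step left them, time stands still between calls to the robot, and variables do not carry over. Pictures are saved under pics/ and viewed, at most 10 in all, crops included, and the job is handed in when it is done.

Besides the shell and the picture viewer there is one more tool, called after "Call:" in YAML: its name, and indented under it one key for each argument. jog_arm: Moves the arm, as the interface text tells. Its arguments: {"type":"object","properties":{"motion":{"type":"array"},"grip_force":{"type":"number"}},"required":["motion"]}

```bash
ls; mkdir -p pics
cat > h.py <<'E'
import numpy as np, cv2
from station import bot
from scipy.spatial.transform import Rotation as R
def w2p(P,c):
    T=np.linalg.inv(c["T"]); P=np.atleast_2d(np.asarray(P,float))
    r=cv2.Rodrigues(T[:3,:3])[0]
    return cv2.projectPoints(P.reshape(-1,1,3),r,T[:3,3],np.array(c["camera_matrix"],float),np.array(c["distortion"],float))[0].reshape(-1,2)
def p2w(uv,c,z):
    uv=np.asarray(uv,float).reshape(-1,1,2)
    n=cv2.undistortPoints(uv,np.array(c["camera_matrix"],float),np.array(c["distortion"],float)).reshape(-1,2)
    d=np.c_[n,np.ones(len(n))]@np.array(c["T"])[:3,:3].T; o=np.array(c["T"])[:3,3]
    return o+d*((z-o[2])/d[:,2])[:,None]
def save(c,n): cv2.imwrite("pics/"+n,c["pixels"][:,:,::-1])
E
python3 - <<'E'
from h import *
o=bot.get_obs(); print({k:np.round(v,3) for k,v in o.items()})
Z=dict(tray=0,left_half=.008,right_half=.008,biscuit1=.008,rake_grip=.058,rake_tines=0,rest=0,rest_home=.058,cup=0,jar=0)
for n in ["top","side"]:
    c=bot.read_camera(n); save(c,n+"0.png"); print(n,np.round(c["T"],3).tolist())
    for k,z in Z.items():
        for d in bot.tip_of(k,c)[:8]:
            print(k,np.round(d["xy"]),round(d["score"],2),np.round(p2w(d["xy"],c,z)[0],3))
E
```

```text
pics
{'t': np.float64(0.0), 'q': array([ 1.017,  0.478,  0.022,  1.556, -0.011,  1.109, -0.083]), 'joint_vel': array([ 0.   ,  0.   ,  0.   ,  0.   , -0.   ,  0.   , -0.001]), 'joint_torque': array([-1.0000e-03, -5.9646e+01,  1.6080e+00, -2.8119e+01,  1.2000e-02,
        9.0000e-03, -0.0000e+00]), 'eef_pos': array([ 0.291, -0.608,  0.203]), 'tool_rot': array([-0.001,  0.975,  0.221, -0.   ]), 'contact_force': array([-0.029, -0.019, -0.114]), 'torque': array([-0.008,  0.028, -0.051]), 'grasp_force': np.float64(0.0), 'gripper_width': np.float64(0.999)}
top [[0.023, -0.988, 0.153, 0.285], [-0.999, -0.029, -0.033, 0.049], [0.037, -0.153, -0.988, 1.118], [0.0, 0.0, 0.0, 1.0]]
tray [315. 173.] 0.92 [0.599 0.01  0.   ]
left_half [288. 174.] 0.95 [0.59  0.067 0.008]
left_half [346. 172.] 0.49 [ 0.601 -0.055  0.008]
right_half [343. 173.] 0.57 [ 0.598 -0.048  0.008]
biscuit1 [291. 210.] 0.86 [0.513 0.06  0.008]
biscuit1 [290. 159.] 0.75 [0.624 0.065 0.008]
biscuit1 [342. 183.] 0.72 [ 0.576 -0.047  0.008]
biscuit1 [288. 179.] 0.71 [0.581 0.068 0.008]
biscuit1 [342. 208.] 0.65 [ 0.523 -0.048  0
[... 679 characters left out ...]
 0.008]
biscuit1 [351. 276.] 0.78 [ 0.529 -0.04   0.008]
biscuit1 [379. 276.] 0.73 [ 0.6   -0.048  0.008]
biscuit1 [390. 273.] 0.64 [ 0.628 -0.041  0.008]
biscuit1 [358. 241.] 0.59 [0.572 0.08  0.008]
biscuit1 [340. 246.] 0.56 [0.521 0.069 0.008]
biscuit1 [370. 278.] 0.47 [ 0.575 -0.053  0.008]
biscuit1 [375. 244.] 0.44 [0.613 0.064 0.008]
rake_grip [326. 186.] 0.92 [0.51  0.268 0.058]
rake_grip [219. 190.] 0.84 [0.206 0.284 0.058]
rake_tines [346. 204.] 0.9 [0.569 0.249 0.   ]
rake_tines [230. 186.] 0.7 [0.23  0.378 0.   ]
rest [293. 200.] 0.67 [0.416 0.288 0.   ]
cup [324. 368.] 0.82 [ 0.429 -0.28   0.   ]
jar [403. 351.] 0.58 [ 0.603 -0.262  0.   ]
jar [360. 246.] 0.49 [0.576 0.067 0.   ]
```

Run:
```python
import cv2
a=cv2.imread("pics/top0.png")[80:400,110:510]; cv2.imwrite("pics/topc.png",cv2.resize(a,(750,600),interpolation=3))
a=cv2.imread("pics/side0.png")[130:430,190:590]; cv2.imwrite("pics/sidec.png",cv2.resize(a,(800,600),interpolation=3))
```

```text
(no output)
```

View pics/topc.png

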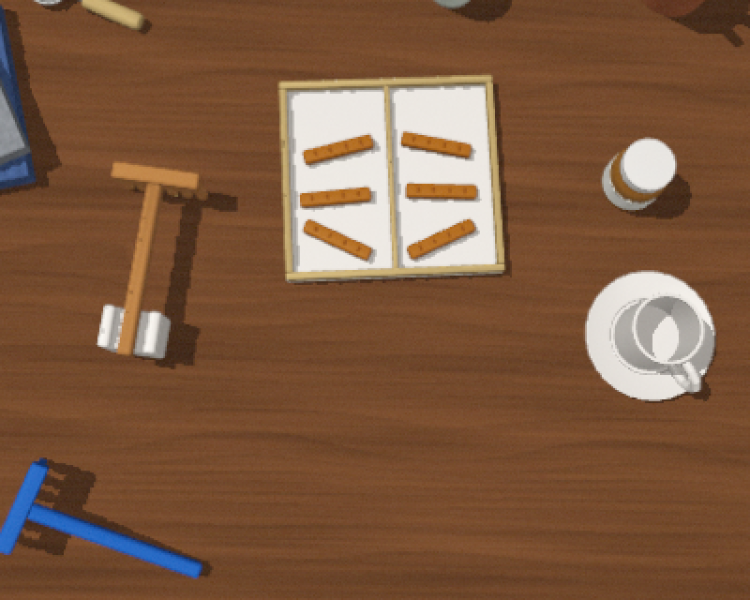

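View pics/sidec.png

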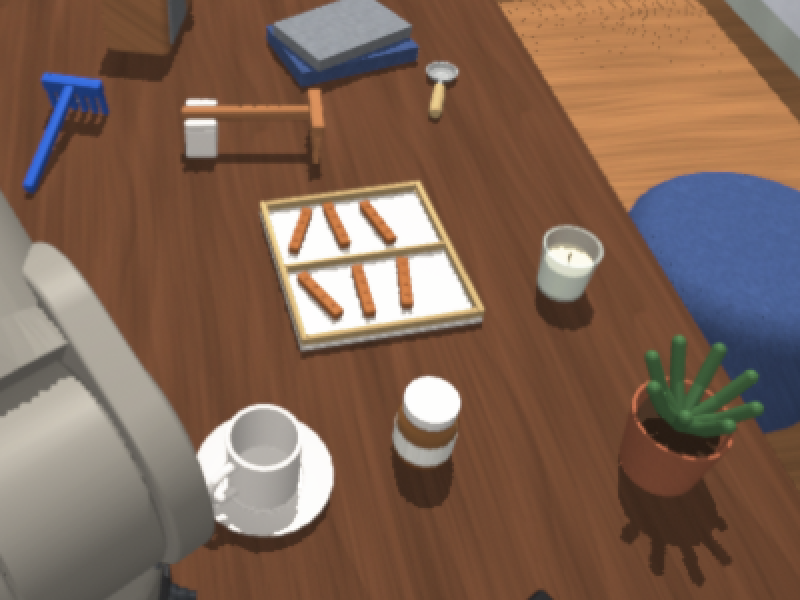

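The wooden rake is left of the tray (handle from top-crop pixels (125,352) to (157,185)), with its rear end in the white rest. The blue rake at the lower left is the decoy. The tray's outer rim corners are at about (279,83), (492,76), (504,272) and (287,279), with three biscuits in each half. The cup and jar are on the right. Next I'll fit the poses.

```bash
cat >> h.py <<'E'
def pts(M,p): # M nx3 model, p=(x,y,yaw)
    c,s=np.cos(p[2]),np.sin(p[2]); M=np.asarray(M,float)
    return np.c_[p[0]+c*M[:,0]-s*M[:,1],p[1]+s*M[:,0]+c*M[:,1],M[:,2]]
def go(*wps):
    """wps: (x,y,z,yaw_of_tool_x) world, tool down -> row numbers relative to commanded pose (tool axes)"""
    o=bot.get_obs(); q=o["tool_rot"]; r0=R.from_quat([*q[1:],q[0]]); p0=o["eef_pos"]
    for w in wps:
        r=R.from_euler("z",w[3])*R.from_euler("x",np.pi)
        print(np.round((r0.inv()*r).as_rotvec(),3).tolist(), np.round(r0.inv().apply(np.array(w[:3])-p0)*1000,1).tolist())
E
python3 - <<'E'
from h import *
from scipy.optimize import least_squares
from scipy.optimize import minimize
cs=[bot.read_camera("top"),bot.read_camera("side")]
# tray corners: FL FR NR NL
T=[[.113,.121,.022],[.113,-.121,.022],[-.113,-.121,.022],[-.113,.121,.022]]
ob=[np.array([[279,83],[492,76],[504,272],[287,279]])/1.875+[110,80], np.array([[419,182],[483,311],[302,342],[261,204]])/2+[190,130]]
def f(p,ks=(0,1)): return np.concatenate([(w2p(pts(T,p),cs[k])-ob[k]).ravel() for k in ks])
for ks in [(0,1),(0,),(1,)]:
    s=least_squares(f,[.6,.01,.05],args=(ks,)); print("tray",np.round(s.x,4),np.round(s.fun,1))
tr=least_squares(f,[.6,.01,.05]).x
# rake colour mask IoU
def box(x0,x1,y0,y1,z0,z1): return [[x,y,z] for x in(x0,x1) for y in(y0,y1) for z in(z0,z1)]
parts=[box(-.138,.046,-.008,.008,.049,.067),box(.046,.064,-.046,.046,.044,.062)]
for y in -.042+np.arange(6)*.0168: pass
parts+=[box(.051,.059,y-.004,y+.004,0,.046) for y in np.arange(6)*.0168-.042]
masks=[];win=[(slice(150,290),slice(150,230)),(slice(150,230),slice(270,370))]
for k,c in enumerate(cs):
    hsv=cv2.cvtColor(c["pixels"],cv2.COLOR_RGB2HSV); 
    m=((hsv[...,1]>130)&(hsv[...,2]>125)&(hsv[...,0]<20)).astype(np.uint8); masks.append(m)
    cv2.imwrite(f"pics/m{k}.png",m*255)
def ren(p,c,S=4):
    im=np.zeros((480*S,640*S),np.uint8)
    for b in parts:
        h=cv2.convexHull(((w2p(pts(b,p),c)+.5)*S).astype(np.int32)); cv2.fillConvexPoly(im,h,255)
    return cv2.resize(im,(640,480),interpolation=cv2.INTER_AREA)/255.
def cost(p,ks): return sum(np.abs(ren(p,cs[k])[win[k]]-masks[k][win[k]]).sum() for k in ks)
for ks in [(0,1),(0,),(1,)]:
    b=min((minimize(cost,[.519,.269,y],args=(ks,),method="Nelder-Mead",options=dict(initial_simplex=[[.519,.269,y],[.529,.269,y],[.519,.279,y],[.519,.269,y+.06]])) for y in(-.2,-.1,0)),key=lambda r:r.fun)
    print("rake",np.round(b.x,4),b.fun,[m[w].sum() for m,w in zip(masks,win)])
    if len(ks)==2: rk=b.x
# biscuits
m=masks[0].copy()
for d in cv2.findContours(m,0,1)[0]:
    if 60<cv2.contourArea(d)<400:
        r=cv2.minAreaRect(d); bx=p2w(cv2.boxPoints(r),cs[0],.022); ctr=bx.mean(0); d2=(ctr[:2]-tr[:2]); a=tr[2]
        e=bx[1]-bx[0]; e2=bx[2]-bx[1]; e=e if np.linalg.norm(e)>np.linalg.norm(e2) else e2
        print("bis tray xy",np.round([np.cos(a)*d2[0]+np.sin(a)*d2[1],-np.sin(a)*d2[0]+np.cos(a)*d2[1]],3),np.linalg.norm(e).round(3))
print("tray",tr,"rake",rk)
im=cs[0]["pixels"].copy()
a=np.concatenate([ (cs[k]["pixels"][130:330,130:370]*1.).astype(np.uint8) for k in (0,)],1)
big=cv2.resize(cs[0]["pixels"],None,fx=3,fy=3,interpolation=3)[:,:,::-1].copy()
for b in parts: cv2.polylines(big,[cv2.convexHull(((w2p(pts(b,rk),cs[0])+.5)*3).astype(np.int32))],1,(255,255,0),1)
for z in T,: cv2.polylines(big,[((w2p(pts(z,tr),cs[0])+.5)*3).astype(np.int32)],1,(0,255,0),1)
cv2.imwrite("pics/fit.png",big[300:880,400:1190])
E
```

```text
tray [0.5913 0.0039 0.0701] [ 0.1 -1.1  0.5 -0.9  1.  -1.  -0.6 -0.  -0.6 -0.4  0.2  0.5 -1.3 -0.4
 -1.9 -0.7]
tray [0.5897 0.0044 0.0692] [-0.1 -0.4  0.3 -0.2  0.7 -0.2 -0.9  0.7]
tray [0.5935 0.0032 0.0706] [ 0.2 -0.3  1.2  0.6 -0.3 -0.2 -1.1 -0.6]
rake [ 0.5244  0.2657 -0.1001] 983.2 [np.uint64(1454), np.uint64(514)]
rake [ 0.5235  0.265  -0.0906] 541.7529411764706 [np.uint64(1454), np.uint64(514)]
rake [ 0.5276  0.2796 -0.0559] 384.7607843137255 [np.uint64(1454), np.uint64(514)]
bis tray xy [-0.404 -0.059] 0.131
bis tray xy [-0.074 -0.051] 0.078
bis tray xy [-0.071  0.064] 0.078
bis tray xy [-0.022  0.064] 0.078
bis tray xy [-0.019 -0.054] 0.076
bis tray xy [-0.011 -0.26 ] 0.058
bis tray xy [0.033 0.059] 0.078
bis tray xy [ 0.034 -0.051] 0.077
bis tray xy [ 0.245 -0.327] 0.086
bis tray xy [ 0.368 -0.622] 0.217
tray [0.59132853 0.00391667 0.07006418] rake [ 0.52437706  0.26570317 -0.10013475]
```

View pics/fit.png

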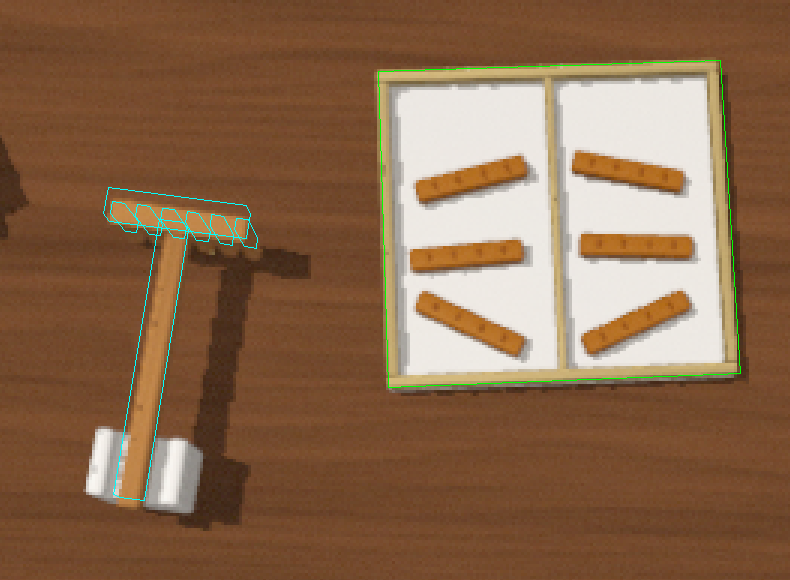

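The tray fit (green) matches the rim well. The rake outline sits about 3 px too far left and too far ahead, because its mask was poor. I'll refit the rake from hand-read points: handle centreline at (171,240) and (131,495), rear end at (129,504), head ends at (110,210) and (248,226).

Run:
```python
from h import *
c=bot.read_camera("top")
f=lambda l:(np.array(l)/3.+[400/3,100]-.5)
h=p2w(f([[172,240],[131,495],[129,504]]),c,.067); 
d=h[0]-h[1]; yaw=np.arctan2(d[1],d[0]); print("handle",h.round(4),yaw)
print("grip from rear",h[2]+.138*np.array([np.cos(yaw),np.sin(yaw),0]))
b=p2w(f([[112,200],[249,215]]),c,.062); e=b[0]-b[1]; print("bar",b.round(4),np.linalg.norm(e),np.arctan2(-e[0],e[1]),"mid",b.mean(0))
g=p2w(f([[94,429],[187,438]]),c,.061); e=g[0]-g[1]; print("rest yaw",np.linalg.norm(e),np.arctan2(-e[0],e[1]),g.mean(0))
yaw=-.155
```

```text
handle [[0.5571 0.2602 0.067 ]
 [0.3877 0.2765 0.067 ]
 [0.3819 0.2774 0.067 ]] -0.09641829865731225
grip from rear [0.51921491 0.26415975 0.067     ]
bar [[0.5843 0.3021 0.062 ]
 [0.5772 0.2114 0.062 ]] 0.0909636438504206 -0.07777888049815018 mid [0.58077558 0.25674518 0.062     ]
rest yaw 0.06032408000491016 -0.0697310666738086 [0.42857772 0.27418043 0.061     ]
```

Run:
```python
from h import *
go((.40,-.45,.21,1.0),(.52,-.2,.21,1.7),(.54,.05,.2,2.4),(.519,.263,.15,3.0516))
```

```text
[0.0, 0.0, -0.554] [166.9, -96.5, -5.6]
[0.0, 0.0, -1.254] [383.0, -270.4, -5.6]
[-0.0, 0.0, -1.954] [508.8, -487.3, 4.4]
[-0.0, 0.0, -2.606] [581.7, -688.5, 54.3]
```

Call:
jog_arm:
  motion:
    - [0, 0, -0.19, 56, -32, -2, 85]
    - [0, 0, -0.37, 111, -64, -4, 85]
    - [0, 0, -0.55, 167, -96, -6, 85]
    - [0, 0, -0.74, 221, -140, -6, 85]
    - [0, 0, -0.92, 275, -184, -6, 85]
    - [0, 0, -1.1, 329, -227, -6, 85]
    - [0, 0, -1.25, 383, -270, -6, 85]
    - [0, 0, -1.43, 415, -325, -3, 85]
    - [0, 0, -1.61, 446, -379, -1, 85]
    - [0, 0, -1.79, 477, -433, 2, 85]

```text
t: 2.5
eef_pos: [0.5322, -0.0424, 0.2041]
tool_rot: [0.001, 0.435, 0.9, 0.0]
contact_force: [0.6, 0.2, -0.5]
gripper_width: 0.993
grasp_force: 0.0
```

Run:
```python
from h import *
o=bot.get_obs();print(o["t"],o["eef_pos"],o["q"])
go((.54,.07,.19,2.5),(.519,.263,.13,3.0516))
```

```text
2.5 [ 0.53221733 -0.0423549   0.20405341] [ 0.43838243  0.29832393 -0.5712769   1.86300562  0.18660924  1.03218377
  0.46165661]
[0.001, 0.001, -0.259] [83.2, 75.9, 14.0]
[0.0, 0.001, -0.81] [247.5, 179.4, 74.0]
```

Call:
jog_arm:
  motion:
    - [0, 0, -0.13, 42, 38, 7, 85]
    - [0, 0, -0.26, 83, 76, 14, 85]
    - [0, 0, -0.4, 124, 102, 28, 85]
    - [0, 0, -0.54, 165, 128, 43, 85]
    - [0, 0, -0.68, 206, 154, 58, 85]
    - [0, 0, -0.81, 247, 179, 74, 85]
    - [0, 0, -0.81, 247, 179, 74, 85]
    - [0, 0, -0.81, 247, 179, 74, 85]

```text
t: 3.5
eef_pos: [0.5206, 0.26, 0.1296]
tool_rot: [-0.0, 0.048, 0.999, -0.0]
contact_force: [0.0, -0.9, 0.4]
gripper_width: 0.99
grasp_force: 0.0
```

Run:
```python
from h import *
o=bot.get_obs();print(o["t"],o["eef_pos"],o["q"],R.from_quat([*o["tool_rot"][1:],o["tool_rot"][0]]).as_matrix()[:,0])
for n in("side","top"):
    c=bot.read_camera(n); save(c,n+"1.png")
    for k in("rake_grip","rake_tines"):
        for d in bot.tip_of(k,c)[:3]: print(n,k,d["score"],p2w(d["xy"],c,.058 if k=="rake_grip" else 0)[0].round(3))
a=cv2.imread("pics/top1.png")[120:320,110:310]; b=cv2.imread("pics/side1.png")[130:280,230:430]
cv2.imwrite("pics/a1.png",np.hstack([cv2.resize(a,(400,400)),cv2.resize(b,(400,300))[:, :] if 0 else cv2.copyMakeBorder(cv2.resize(b,(400,300)),0,100,0,0,0)]))
go((.519,.263,.039,3.0516))
```

```text
3.5 [0.52060154 0.2599978  0.12963763] [ 0.00732211  0.51908808 -0.76454261  1.81448721  0.42669911  0.98072012
  0.5388868 ] [-9.95313453e-01  9.67012432e-02  3.96583680e-06]
side rake_grip 0.92 [0.198 0.299 0.058]
side rake_grip 0.77 [0.52  0.27  0.058]
side rake_grip 0.5 [0.56  0.011 0.058]
side rake_tines 0.79 [0.228 0.384 0.   ]
side rake_tines 0.78 [0.572 0.261 0.   ]
side rake_tines 0.49 [ 0.421 -0.277  0.   ]
top rake_grip 0.79 [0.208 0.319 0.058]
top rake_grip 0.59 [0.516 0.271 0.058]
top rake_grip 0.33 [0.575 0.064 0.058]
[-0.0, 0.001, -0.008] [2.3, 3.2, 91.1]
```

View pics/a1.png

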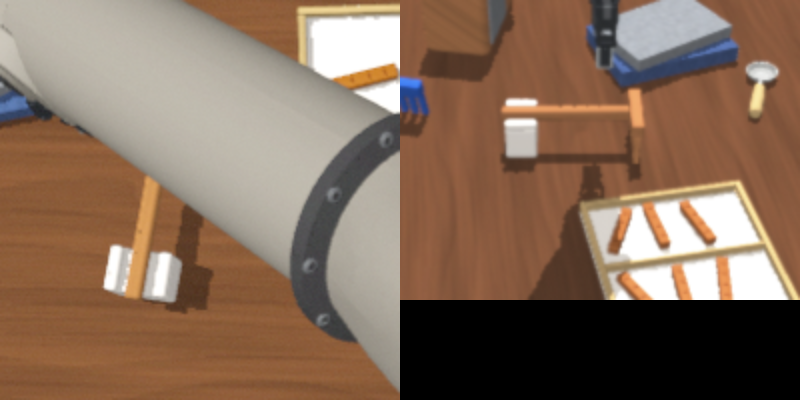

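Call:
jog_arm:
  motion:
    - [0, 0, -0.008, 2, 2, 40, 60]
    - [0, 0, -0.008, 2, 2, 70, 60]
    - [0, 0, -0.008, 2, 2, 91, 60]
    - [0, 0, -0.008, 2, 2, 91, 50]
    - [0, 0, -0.008, 2, 2, 91, 30]
    - [0, 0, -0.008, 2, 2, 91, 10]
    - [0, 0, -0.008, 2, 2, 91, 0]
    - [0, 0, -0.008, 2, 2, 91, 0]
    - [0, 0, -0.008, 2, 2, 91, 0]
    - [0, 0, -0.008, 2, 2, 91, 0]
  grip_force: 80

```text
t: 5.05
eef_pos: [0.5196, 0.2635, 0.0402]
tool_rot: [0.001, 0.044, 0.999, 0.001]
contact_force: [-0.1, -1.0, 5.9]
gripper_width: 0.003
grasp_force: 3.4
```

Run:
```python
from h import *
o=bot.get_obs();print(o["t"],o["eef_pos"],o["q"],o["contact_force"],o["torque"],o["gripper_width"]*85.4)
c=bot.read_camera("side"); save(c,"side2.png")
b=cv2.imread("pics/side2.png")[130:280,230:430]; cv2.imwrite("pics/a2.png",cv2.resize(b,(600,450)))
```

```text
5.05 [0.51958193 0.26347103 0.04024456] [-0.05587285  0.63114914 -0.69439857  1.87431879  0.53864334  0.82906788
  0.45244335] [-0.06425083 -0.97531325  5.88685664] [-0.17144056  0.05488878  0.01540485] 0.26045802446502825
```

View pics/a2.png

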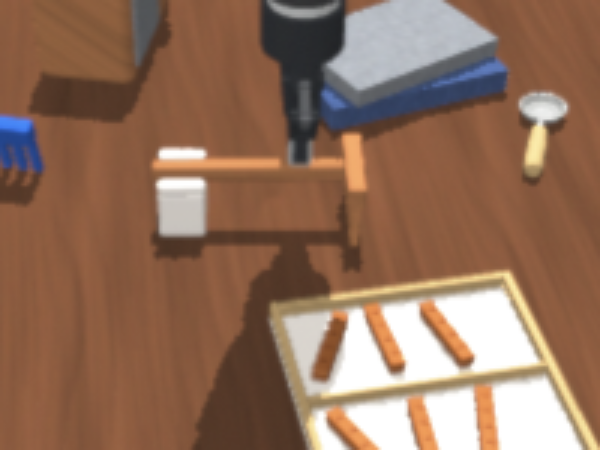

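The fingers closed completely (opening 0), so the handle is not between them. I'll check where the TCP and the handle project in the picture.

Run:
```python
from h import *
c=bot.read_camera("side"); im=c["pixels"]
big=cv2.resize(im,None,fx=8,fy=8,interpolation=2)[:,:,::-1].copy()
o=bot.get_obs()
for P,col in [(o["eef_pos"],(0,255,0)),(o["eef_pos"]+[0,0,.019],(255,255,0)),([.519,.263,.058],(255,0,255))]:
    u=w2p(P,c)[0]; print(P,u); cv2.circle(big,tuple(((u+.5)*8).astype(int)),4,col,-1)
rk=(.519,.264,-.093)
for b in [[(-.138,-.008,.067),(.046,-.008,.067),(.046,-.008,.049),(-.138,-.008,.049)],[(.051,-.046,0),(.051,.046,0),(.051,.046,.044),(.051,-.046,.044)]]:
    cv2.polylines(big,[((w2p(pts(b,rk),c)+.5)*8).astype(np.int32)],1,(255,255,0),1)
cv2.imwrite("pics/a3.png",big[1280:1760,2240:3040])
print(o["torque"],o["contact_force"])
```

```text
[0.51963869 0.26346297 0.0402653 ] [328.90088595 191.27916438]
[0.51963869 0.26346297 0.0592653 ] [329.04510035 185.99547009]
[0.519, 0.263, 0.058] [328.83917286 186.46376654]
[-0.11305231  0.08750498 -0.02346347] [-0.37965825 -0.92267498  6.91833142]
```

View pics/a3.png

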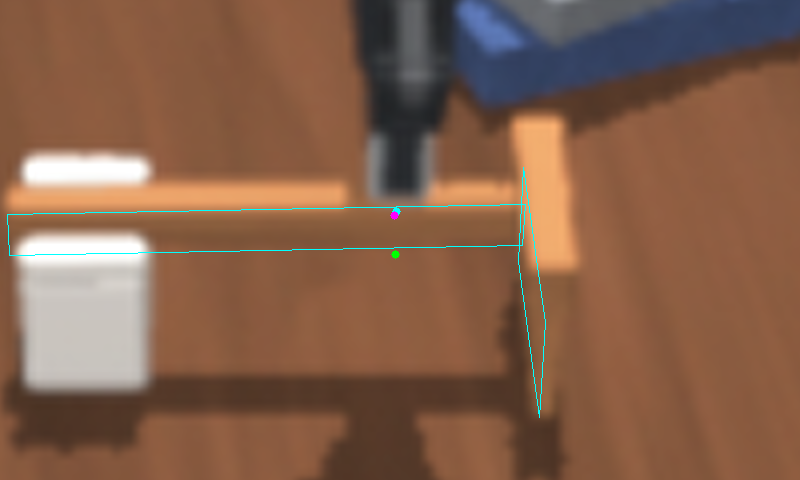

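Run:
```python
from h import *
c=bot.read_camera("side")
print(w2p([[.5206,.26,.1296],[.5206,.26,.142],[.5206,.302,.142],[.5206,.218,.142]],c))
a=cv2.imread("pics/side1.png")[130:190,300:360]
b=c["pixels"][130:190,300:360,::-1]
t=bot.read_camera("top")["pixels"][150:250,150:250,::-1]
cv2.imwrite("pics/a4.png",np.hstack([cv2.resize(x,(266,266*x.shape[0]//x.shape[1]),interpolation=2) for x in(a,b,t)]))
```

```text
[[330.13590866 166.19223446]
 [330.24239552 162.41744537]
 [327.99100967 154.0194613 ]
 [332.60470919 171.23182801]]
```

View pics/a4.png

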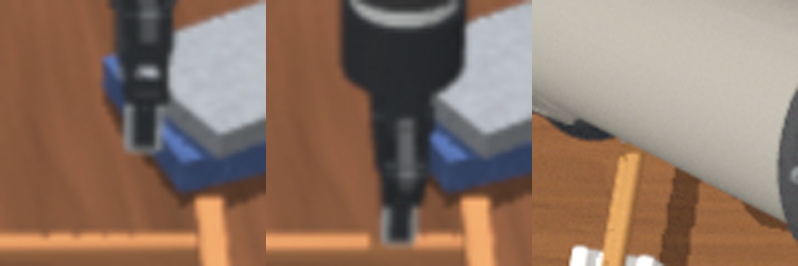

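The picture shows the shut fingertips standing on the handle's top face, at about z 0.067, while 0.040 is reported. The earlier frame, where the finger bottom sat 7 px above its projection, gives the same offset of about +27 mm, so the tool is really about 27 mm higher than reported. I'll lift, open, and go about 26 mm deeper. That is safe under either reading.

Call:
jog_arm:
  motion:
    - [0, 0, 0, 0, 0, -45, 0]
    - [0, 0, 0, 0, 0, -45, 70]
    - [0, 0, 0, 0, 0, -45, 70]
    - [0, 0, 0, 0, 0, -45, 70]
    - [0, 0, 0, 0, 0, -45, 70]
    - [0, 0, 0, 0, 0, -15, 70]
    - [0, 0, 0, 0, 0, 10, 70]
    - [0, 0, 0, 0, 0, 26, 70]
    - [0, 0, 0, 0, 0, 26, 70]
    - [0, 0, 0, 0, 0, 26, 70]

```text
t: 6.5
eef_pos: [0.519, 0.2633, 0.0135]
tool_rot: [0.0, 0.044, 0.999, 0.0]
contact_force: [-0.4, -1.5, 0.5]
gripper_width: 0.817
grasp_force: 0.0
```

Run:
```python
from h import *
c=bot.read_camera("side"); o=bot.get_obs()
print(o["eef_pos"],w2p(o["eef_pos"],c))
cv2.imwrite("pics/a5.png",cv2.resize(c["pixels"][130:230,280:380,::-1],(500,500),interpolation=2))
```

```text
[0.51918876 0.26340069 0.01369705] [[328.555247   198.52321017]]
```

View pics/a5.png

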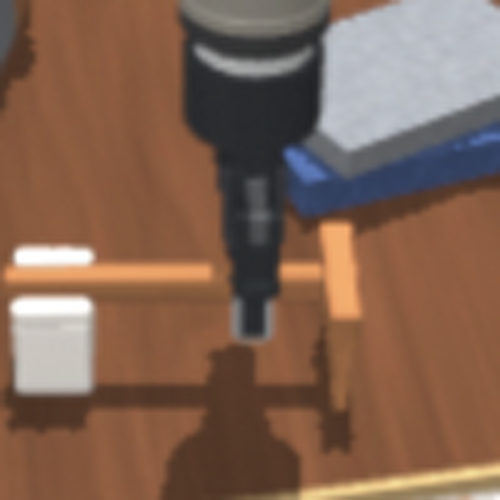

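The near finger now passes in front of the handle, with its tip at crop (252,340), about 40 mm above the table. It straddles the handle at the right depth, so I'll close.

Call:
jog_arm:
  motion:
    - [0, 0, 0, 0, 0, 0, 40]
    - [0, 0, 0, 0, 0, 0, 20]
    - [0, 0, 0, 0, 0, 0, 5]
    - [0, 0, 0, 0, 0, 0, 0]
    - [0, 0, 0, 0, 0, 0, 0]
    - [0, 0, 0, 0, 0, 0, 0]
    - [0, 0, 0, 0, 0, 0, 0]
  grip_force: 80

```text
t: 7.42
eef_pos: [0.5189, 0.263, 0.0132]
tool_rot: [0.0, 0.044, 0.999, 0.0]
contact_force: [-0.7, -0.4, 6.7]
gripper_width: 0.171
grasp_force: 79.3
```

Call:
jog_arm:
  motion:
    - [0, 0, 0, 0, 0, -20, 0]
    - [0, 0, 0, 0, 0, -50, 0]
    - [0, 0, 0, 0, 0, -80, 0]
    - [0, 0, 0, 0, 0, -80, 0]
    - [0, 0, 0, 0, 0, -80, 0]

```text
t: 8.05
eef_pos: [0.5182, 0.2623, 0.0926]
tool_rot: [-0.0, 0.044, 0.999, -0.0]
contact_force: [0.4, -0.4, -1.3]
gripper_width: 0.168
grasp_force: 78.5
```

```bash
cat >> h.py <<'E'
TR=np.array([.5913,.0039,.0701])
def tw(xt,yt,tip): # rake tines at tray xt,yt; tips height -> reported TCP pose
    w=pts([[xt-.055,yt,0]],TR)[0]; return (w[0],w[1],.0132+tip,np.pi+TR[2])
E
python3 - <<'E'
from h import *
o=bot.get_obs(); print(o["t"],o["eef_pos"],o["gripper_width"]*85,o["torque"])
go(tw(.085,.058,.085),tw(.085,.058,.011)); print(tw(.085,.058,.085))
E
```

```text
8.05 [0.51822581 0.26229857 0.09257472] 14.260537914185203 [-0.04226412  0.00079842 -0.04577808]
[-0.001, -0.0, -0.158] [-116.0, -189.0, -5.5]
[-0.001, -0.0, -0.158] [-116.0, -188.9, 68.5]
(np.float64(0.6171638491083389), np.float64(0.06385883011951687), 0.09820000000000001, np.float64(3.211692653589793))
```

Call:
jog_arm:
  motion:
    - [0, 0, -0.02, -15, -25, -5, 0]
    - [0, 0, -0.04, -30, -50, -5, 0]
    - [0, 0, -0.07, -50, -80, -5, 0]
    - [0, 0, -0.1, -70, -115, -5, 0]
    - [0, 0, -0.13, -95, -150, -5, 0]
    - [0, 0, -0.158, -108, -175, -5, 0]
    - [0, 0, -0.158, -116, -189, -5, 0]
    - [0, 0, -0.158, -116, -189, 20, 0]
    - [0, 0, -0.158, -116, -189, 30, 0]
    - [0, 0, -0.158, -116, -189, 30, 0]

```text
t: 9.3
eef_pos: [0.6164, 0.0652, 0.0618]
tool_rot: [-0.001, -0.036, 0.999, 0.0]
contact_force: [-0.0, 0.2, -2.2]
gripper_width: 0.175
grasp_force: 78.5
```

Run:
```python
from h import *
o=bot.get_obs(); print(o["t"],o["eef_pos"],o["q"])
go(tw(.085,.058,.011))
S=3
im=[]
c=bot.read_camera("side"); save(c,"s6.png")
big=cv2.resize(c["pixels"],None,fx=4,fy=4,interpolation=2)[:,:,::-1].copy()
z=o["eef_pos"][2]-.0132
for dz,col in((z,(0,255,0)),(.008,(255,0,255))):
    P=pts([[.085,.058+.046,dz],[.085,.058-.046,dz]],TR); cv2.polylines(big,[((w2p(P,c)+.5)*4).astype(np.int32)],0,col,1)
cv2.imwrite("pics/a6.png",big[720:1240,1160:1760])
```

```text
9.3 [0.616384   0.06519164 0.06184233] [ 0.31200947  0.6603605  -0.72044872  1.7673703   0.53198806  0.92105441
  1.00509621]
[0.0, -0.002, 0.001] [-0.8, -1.4, 37.6]
```

View pics/a6.png

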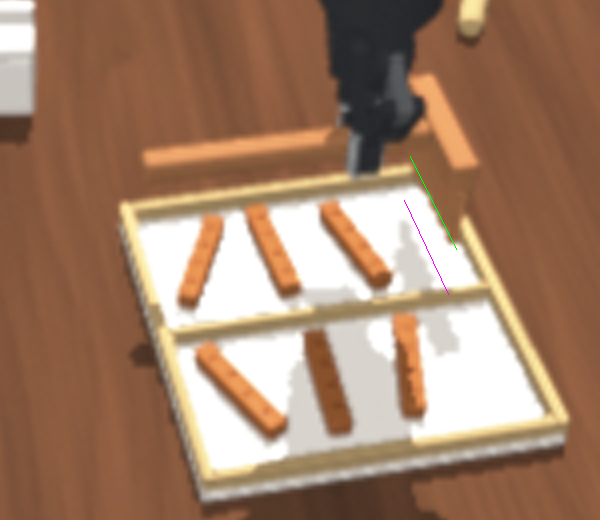

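The rake in the picture is about (+4, −3) px away from its projected position, roughly 10 mm. I'll triangulate it from both views before lowering.

Run:
```python
from h import *
o=bot.get_obs()
cs={n:bot.read_camera(n) for n in("top","side")}
def ray(uv,c):
    a=p2w([uv],c,0)[0]; b=p2w([uv],c,.3)[0]; d=b-a; return a,d/np.linalg.norm(d)
def tri(u,v):
    A=0;B=0
    for uv,n in((u,"top"),(v,"side")):
        a,d=ray(uv,cs[n]); M=np.eye(3)-np.outer(d,d); A=A+M; B=B+M@a
    p=np.linalg.solve(A,B); return p,[np.linalg.norm(np.cross(p-ray(uv,cs[n])[0],ray(uv,cs[n])[1])) for uv,n in((u,"top"),(v,"side"))]
for k in("rake_grip","rake_tines"):
    a=bot.tip_of(k,cs["top"]);b=bot.tip_of(k,cs["side"])
    for x in a[:2]:
        for y in b[:3]:
            p,e=tri(x["xy"],y["xy"])
            print(k,round(x["score"],2),round(y["score"],2),np.round(x["xy"],1),np.round(y["xy"],1),p.round(3),np.round(e,3))
print(o["eef_pos"], w2p(o["eef_pos"],cs["top"]))
t=cs["top"]["pixels"][90:240,230:380,::-1]; s=cs["side"]["pixels"][180:300,300:460,::-1]
cv2.imwrite("pics/a7.png",np.hstack([cv2.resize(t,(400,400),interpolation=2),cv2.copyMakeBorder(cv2.resize(s,(400,300),interpolation=2),0,100,0,0,0)]))
```

```text
rake_grip 0.75 0.63 [289.1 148.6] [219.5 190.4] [0.386 0.01  0.345] [0.152 0.152]
rake_grip 0.75 0.62 [289.1 148.6] [379.7 212.8] [0.615 0.066 0.114] [0.002 0.002]
rake_grip 0.75 0.38 [289.1 148.6] [351.2 278.2] [ 0.613  0.061 -0.089] [0.062 0.062]
rake_grip 0.69 0.63 [151.1 363.5] [219.5 190.4] [0.201 0.321 0.03 ] [0.003 0.003]
rake_grip 0.69 0.62 [151.1 363.5] [379.7 212.8] [0.415 0.179 0.146] [0.233 0.233]
rake_grip 0.69 0.38 [151.1 363.5] [351.2 278.2] [ 0.384  0.274 -0.209] [0.227 0.227]
[0.61713771 0.06531819 0.06271452] [[289.60315352 154.32309972]]
```

View pics/a7.png

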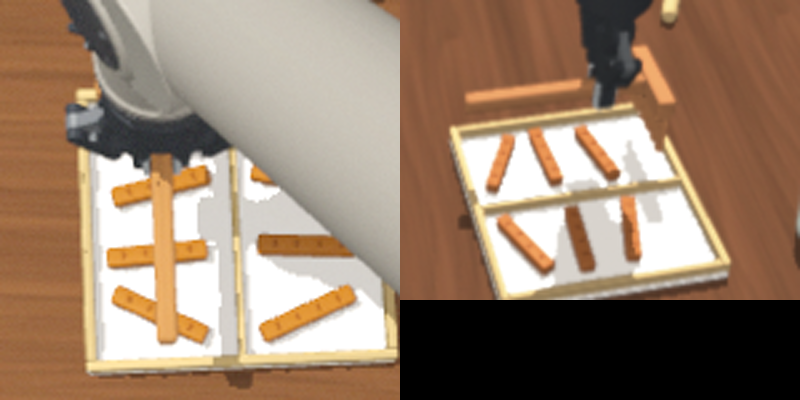

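Top view: the handle runs from rear end crop (167,340) to (162,160), centred in the left half, with the head beyond the biscuits. The triangulated rake_grip (0.615, 0.066, 0.114) agrees with the expected (0.617, 0.065, 0.108). That was my tenth picture, so I'll work from numbers from here on.

Run:
```python
from h import *
c=bot.read_camera("top"); s=bot.read_camera("side")
u=np.array([[167,342],[162.5,165]])*.375+[230,90]-.5
for z in(.116,.122):
    p=p2w(u,c,z); d=p[1]-p[0]; yaw=np.arctan2(d[1],d[0]); print(z,p.round(4),yaw,"grip",p[0]+.138*np.array([np.cos(yaw),np.sin(yaw),0]))
# side: head bar near-right top corner region and rear end of handle
v=np.array([[145,157],[472,165],[428,78],[462,228]])/4+[290,180]-.5
for z in (.110,.116,.122): print("side",z,p2w(v,s,z)[:3].round(3).tolist())
for z in (.048,.055): print("tine tip side",z,p2w(v[3:],s,z).round(3))
e=bot.get_obs()["eef_pos"]
P=pts([[-.138,0,.117],[.055+.006,-.046,.111],[.061,.046,.111],[.055,-.046,.0495]],(e[0],e[1],.0701)); print("expected",P.round(3),w2p(P,s).round(1),v.round(1))
o=bot.get_obs(); print(o["tool_rot"],o["torque"])
go(tw(.085,.058,.011))
```

```text
0.116 [[0.4769 0.0561 0.116 ]
 [0.6063 0.0631 0.116 ]] 0.05411241653703488 grip [0.61474155 0.06353592 0.116     ]
0.122 [[0.4758 0.056  0.122 ]
 [0.6044 0.063  0.122 ]] 0.054112416537034844 grip [0.61359296 0.06349439 0.122     ]
side 0.11 [[0.48, 0.065, 0.11], [0.68, 0.032, 0.11], [0.674, 0.12, 0.11]]
side 0.116 [[0.479, 0.058, 0.116], [0.677, 0.026, 0.116], [0.672, 0.112, 0.116]]
side 0.122 [[0.478, 0.051, 0.122], [0.674, 0.019, 0.122], [0.669, 0.105, 0.122]]
tine tip side 0.048 [[0.684 0.041 0.048]]
tine tip side 0.055 [[0.681 0.034 0.055]]
expected [[0.48  0.055 0.117]
 [0.682 0.023 0.111]
 [0.675 0.115 0.111]
 [0.676 0.022 0.05 ]] [[326.2 219.3]
 [409.5 222.9]
 [397.4 199.9]
 [403.8 241.4]] [[325.8 218.8]
 [407.5 220.8]
 [396.5 199. ]
 [405.  236.5]]
[ 2.95869508e-04 -3.50386393e-02  9.99385914e-01 -2.79423671e-05] [ 0.01549921 -0.00692766 -0.00047638]
[-0.0, 0.001, -0.0] [0.6, -0.5, 38.9]
```

Call:
jog_arm:
  motion:
    - [0, 0, 0, 0, 0, 12, 0]
    - [0, 0, 0, 0, 0, 24, 0]
    - [0, 0, 0, 0, 0, 32, 0]
    - [0, 0, 0, 0, 0, 36, 0]
    - [0, 0, 0, 0, 0, 39, 0]
    - [0, 0, 0, 0, 0, 39, 0]

```text
t: 10.5
eef_pos: [0.6175, 0.0644, 0.0237]
tool_rot: [-0.0, -0.035, 0.999, 0.0]
contact_force: [-0.9, 0.4, -1.9]
gripper_width: 0.174
grasp_force: 78.5
```

Call:
jog_arm:
  motion:
    - [0, 0, 0, 0, 0, 2, 0]
    - [0, 0, 0, 0, 0, 2, 0]

```text
t: 10.75
eef_pos: [0.6175, 0.0643, 0.0218]
tool_rot: [0.0, -0.035, 0.999, -0.0]
contact_force: [-0.7, 0.6, -0.9]
gripper_width: 0.168
grasp_force: 78.5
```

Call:
jog_arm:
  motion:
    - [0, 0, 0, 0, 0, 2, 0]
    - [0, 0, 0, 0, 0, 2, 0]

```text
t: 11.0
eef_pos: [0.6176, 0.0644, 0.021]
tool_rot: [0.0, -0.035, 0.999, -0.0]
contact_force: [-4.4, -0.8, 8.9]
gripper_width: 0.178
grasp_force: 79.9
```

The floor contact comes at exactly the expected reading (tips at 8 mm). I'll raise about 4 mm and pull towards the robot.

Call:
jog_arm:
  motion:
    - [0, 0, 0, 0, 0, -4, 0]
    - [0, 0, 0, 8, 0, -4, 0]
    - [0, 0, 0, 18, 0, -4, 0]
    - [0, 0, 0, 28, 0, -4, 0]
    - [0, 0, 0, 38, 0, -4, 0]
    - [0, 0, 0, 48, 0, -4, 0]
    - [0, 0, 0, 58, 0, -4, 0]
    - [0, 0, 0, 68, 0, -4, 0]
    - [0, 0, 0, 78, 0, -4, 0]
    - [0, 0, 0, 85, 0, -4, 0]

```text
t: 12.25
eef_pos: [0.5321, 0.0584, 0.0238]
tool_rot: [0.0, -0.035, 0.999, -0.0]
contact_force: [0.2, 0.2, -1.5]
gripper_width: 0.173
grasp_force: 78.4
```

Call:
jog_arm:
  motion:
    - [0, 0, 0, 8, 0, 0, 0]
    - [0, 0, 0, 16, 0, 0, 0]
    - [0, 0, 0, 24, 0, 0, 0]
    - [0, 0, 0, 31, 0, 0, 0]
    - [0, 0, 0, 37, 0, 0, 0]
    - [0, 0, 0, 42, 0, 0, 0]
    - [0, 0, 0, 46, 0, 0, 0]
    - [0, 0, 0, 46, 0, 0, 0]

```text
t: 13.25
eef_pos: [0.4864, 0.0551, 0.0237]
tool_rot: [-0.0, -0.035, 0.999, -0.0]
contact_force: [0.1, -0.1, -1.1]
gripper_width: 0.17
grasp_force: 78.4
```

```bash
cat >> h.py <<'E'
def trayloc():
    e=bot.get_obs()["eef_pos"]; c,s=np.cos(TR[2]),np.sin(TR[2]); d=e[:2]-TR[:2]
    return (np.array([c*d[0]+s*d[1]+.055,-s*d[0]+c*d[1]])*1000).round(1)
def bis(c,z=.022):
    hsv=cv2.cvtColor(c["pixels"],cv2.COLOR_RGB2HSV)
    m=((hsv[...,1]>130)&(hsv[...,2]>80)&(hsv[...,0]<22)).astype(np.uint8)
    q=((w2p(pts([[.104,.112,.012],[.104,-.112,.012],[-.104,-.112,.022],[-.104,.112,.022]],TR),c)).astype(np.int32))
    k=np.zeros_like(m); cv2.fillConvexPoly(k,q,1); m&=k
    cs,sn=np.cos(TR[2]),np.sin(TR[2])
    for d in cv2.findContours(m,0,1)[0]:
        if cv2.contourArea(d)>25:
            b=p2w(cv2.boxPoints(cv2.minAreaRect(d)),c,z)[:,:2]-TR[:2]; b=b@np.array([[cs,-sn],[sn,cs]])
            a,e=b[1]-b[0],b[2]-b[1]; l,w=(a,e) if np.linalg.norm(a)>np.linalg.norm(e) else (e,a)
            print("ctr",(b.mean(0)*1000).round(),"len",(np.linalg.norm(l)*1000).round(),"wid",(np.linalg.norm(w)*1000).round(),"ang",np.arctan(-l[0]/l[1]).round(2))
E
python3 - <<'E'
from h import *
o=bot.get_obs(); print(o["t"],trayloc(),o["eef_pos"],o["contact_force"],o["torque"])
for n in("side","top"):
    c=bot.read_camera(n); save(c,n+"8.png"); print(n); bis(c)
E
```

```text
13.25 [-46.   58.4] [0.48642968 0.05505786 0.0237123 ] [ 0.08432367 -0.1187928  -1.14181799] [ 0.02401222  0.00882439 -0.03108234]
side
ctr [-74. -54.] len 78.0 wid 17.0 ang 0.41
ctr [-19. -57.] len 82.0 wid 14.0 ang -0.07
ctr [ 35. -55.] len 81.0 wid 13.0 ang -0.23
ctr [-64.  63.] len 103.0 wid 74.0 ang -0.22
top
ctr [ 32. -56.] len 66.0 wid 15.0 ang -0.23
```

Call:
jog_arm:
  motion:
    - [0, 0, 0, 3, 0, 0, 0]
    - [0, 0, 0, 5, 0, 0, 0]
    - [0, 0, 0, 5, 0, 0, 0]

```text
t: 13.72
eef_pos: [0.4829, 0.0551, 0.0241]
tool_rot: [0.001, -0.035, 0.999, 0.0]
contact_force: [3.6, -0.5, -2.6]
gripper_width: 0.17
grasp_force: 78.4
```

Call:
jog_arm:
  motion:
    - [0, 0, 0, 2, 0, 0, 0]
    - [0, 0, 0, 3, 0, 0, 0]
    - [0, 0, 0, 3, 0, 0, 0]

```text
t: 14.1
eef_pos: [0.4825, 0.0551, 0.0248]
tool_rot: [0.003, -0.035, 0.999, 0.001]
contact_force: [8.5, 0.4, -3.0]
gripper_width: 0.174
grasp_force: 78.1
```

Call:
jog_arm:
  motion:
    - [0, 0, 0, 2, 0, 0, 0]
    - [0, 0, 0, 2, 0, 0, 0]

```text
t: 14.35
eef_pos: [0.4822, 0.0552, 0.0253]
tool_rot: [0.005, -0.035, 0.999, 0.001]
contact_force: [12.5, -0.0, -3.6]
gripper_width: 0.176
grasp_force: 78.1
```

Call:
jog_arm:
  motion:
    - [0, 0, 0, -8, 0, 0, 0]
    - [0, 0, 0, -18, 0, 0, 0]
    - [0, 0, 0, -24, 0, -15, 0]
    - [0, 0, 0, -24, 0, -45, 0]
    - [0, 0, 0, -24, 0, -60, 0]
    - [0, 0, 0, -24, 0, -60, 0]

```text
t: 15.1
eef_pos: [0.5015, 0.0562, 0.0848]
tool_rot: [0.001, -0.035, 0.999, -0.0]
contact_force: [-0.4, 1.5, -0.5]
gripper_width: 0.171
grasp_force: 78.4
```

Run:
```python
from h import *
o=bot.get_obs(); print(o["t"],trayloc(),o["eef_pos"])
for n in("side","top"):
    c=bot.read_camera(n); save(c,n+"9.png"); print(n); bis(c)
go(tw(.085,-.058,.05),tw(.085,-.058,.011))
```

```text
15.1 [-30.9  58.4] [0.50148654 0.05616567 0.08484138]
side
ctr [-74. -54.] len 78.0 wid 17.0 ang 0.41
ctr [-19. -57.] len 82.0 wid 14.0 ang -0.07
ctr [ 35. -55.] len 81.0 wid 13.0 ang -0.24
ctr [-79.  60.] len 95.0 wid 48.0 ang -0.05
top
ctr [-87.  62.] len 82.0 wid 36.0 ang 0.0
[-0.0, -0.001, -0.0] [-117.2, -116.1, 20.1]
[-0.0, -0.001, -0.0] [-117.2, -116.1, 59.1]
```

The left half shows one snug block (centre x −79 mm, 48 mm wide, square). On to the right half.

Call:
jog_arm:
  motion:
    - [0, 0, 0, -20, -18, 0, 0]
    - [0, 0, 0, -45, -45, 0, 0]
    - [0, 0, 0, -70, -70, 0, 0]
    - [0, 0, 0, -95, -95, 0, 0]
    - [0, 0, 0, -110, -110, 0, 0]
    - [0, 0, 0, -117, -116, 8, 0]
    - [0, 0, 0, -117, -116, 18, 0]
    - [0, 0, 0, -117, -116, 18, 0]
    - [0, 0, 0, -117, -116, 18, 0]

```text
t: 16.32
eef_pos: [0.6251, -0.0504, 0.0657]
tool_rot: [-0.0, -0.036, 0.999, 0.0]
contact_force: [-0.5, 0.4, -1.7]
gripper_width: 0.17
grasp_force: 78.5
```

Run:
```python
from h import *
o=bot.get_obs(); print(o["t"],trayloc(),o["eef_pos"],o["tool_rot"])
cs={n:bot.read_camera(n) for n in("top","side")}
for n,c in cs.items():
    for k in("rake_grip","rake_tines"):
        for d in bot.tip_of(k,c)[:2]: print(n,k,round(d["score"],2),d["xy"],p2w(d["xy"],c,o["eef_pos"][2]-.0132+(.058 if k=="rake_grip" else 0))[0].round(3))
go(tw(.085,-.058,.011))
```

```text
16.325 [ 84.9 -56.5] [ 0.62506015 -0.050404    0.065691  ] [-2.63503036e-04 -3.58062466e-02  9.99358710e-01  1.07192146e-04]
top rake_grip 0.87 [347.6, 144.9] [ 0.625 -0.047  0.11 ]
top rake_grip 0.66 [149.1, 358.6] [0.213 0.305 0.11 ]
side rake_grip 0.9 [396.3, 244.2] [ 0.631 -0.046  0.11 ]
side rake_grip 0.62 [219.5, 186.5] [0.217 0.23  0.11 ]
side rake_tines 0.79 [227.2, 187.6] [0.229 0.301 0.052]
[-0.0, 0.0, 0.0] [0.5, -0.5, 41.9]
```

Call:
jog_arm:
  motion:
    - [0, 0, 0, 0, -2, 12, 0]
    - [0, 0, 0, 0, -2, 24, 0]
    - [0, 0, 0, 0, -2, 33, 0]
    - [0, 0, 0, 0, -2, 38, 0]
    - [0, 0, 0, 0, -2, 42, 0]
    - [0, 0, 0, 0, -2, 42, 0]

```text
t: 17.38
eef_pos: [0.6257, -0.0533, 0.0236]
tool_rot: [-0.0, -0.035, 0.999, 0.0]
contact_force: [-0.7, -0.3, -1.9]
gripper_width: 0.168
grasp_force: 78.4
```

Call:
jog_arm:
  motion:
    - [0, 0, 0, 8, 0, 0, 0]
    - [0, 0, 0, 18, 0, 0, 0]
    - [0, 0, 0, 28, 0, 0, 0]
    - [0, 0, 0, 38, 0, 0, 0]
    - [0, 0, 0, 48, 0, 0, 0]
    - [0, 0, 0, 58, 0, 0, 0]
    - [0, 0, 0, 68, 0, 0, 0]
    - [0, 0, 0, 77, 0, 0, 0]
    - [0, 0, 0, 85, 0, 0, 0]

```text
t: 18.5
eef_pos: [0.5405, -0.0593, 0.0238]
tool_rot: [0.0, -0.035, 0.999, 0.0]
contact_force: [-0.8, -0.4, -1.4]
gripper_width: 0.172
grasp_force: 78.4
```

Call:
jog_arm:
  motion:
    - [0, 0, 0, 8, 0, 0, 0]
    - [0, 0, 0, 16, 0, 0, 0]
    - [0, 0, 0, 24, 0, 0, 0]
    - [0, 0, 0, 31, 0, 0, 0]
    - [0, 0, 0, 37, 0, 0, 0]
    - [0, 0, 0, 42, 0, 0, 0]
    - [0, 0, 0, 46, 0, 0, 0]
    - [0, 0, 0, 46, 0, 0, 0]

```text
t: 19.5
eef_pos: [0.4948, -0.0626, 0.0237]
tool_rot: [-0.0, -0.035, 0.999, -0.0]
contact_force: [0.2, -0.1, -1.1]
gripper_width: 0.168
grasp_force: 78.5
```

Call:
jog_arm:
  motion:
    - [0, 0, 0, 3, 0, 0, 0]
    - [0, 0, 0, 5, 0, 0, 0]
    - [0, 0, 0, 5, 0, 0, 0]

```text
t: 19.88
eef_pos: [0.4912, -0.0627, 0.0241]
tool_rot: [0.001, -0.035, 0.999, 0.0]
contact_force: [3.0, -0.5, -1.9]
gripper_width: 0.169
grasp_force: 78.3
```

Run:
```python
from h import *
o=bot.get_obs(); print(o["t"],trayloc(),o["eef_pos"],o["contact_force"])
```

```text
19.875 [-49.5 -59.4] [ 0.49122864 -0.06266553  0.02410647] [ 3.03572111 -0.47965247 -1.89068124]
```

Contact at the same depth (−49.5) as on the left. I'll press a little, back off, lift and check.

Call:
jog_arm:
  motion:
    - [0, 0, 0, 2, 0, 0, 0]
    - [0, 0, 0, 5, 0, 0, 0]
    - [0, 0, 0, 5, 0, 0, 0]

```text
t: 20.25
eef_pos: [0.4907, -0.0626, 0.0254]
tool_rot: [0.005, -0.035, 0.999, 0.001]
contact_force: [11.4, 0.4, -3.0]
gripper_width: 0.17
grasp_force: 78.2
```

Call:
jog_arm:
  motion:
    - [0, 0, 0, -8, 0, 0, 0]
    - [0, 0, 0, -18, 0, 0, 0]
    - [0, 0, 0, -24, 0, -15, 0]
    - [0, 0, 0, -24, 0, -45, 0]
    - [0, 0, 0, -24, 0, -65, 0]
    - [0, 0, 0, -24, 0, -65, 0]

```text
t: 21.0
eef_pos: [0.5102, -0.0617, 0.0904]
tool_rot: [0.001, -0.035, 0.999, -0.0]
contact_force: [-0.2, 0.1, -1.5]
gripper_width: 0.17
grasp_force: 78.4
```

Run:
```python
from h import *
o=bot.get_obs(); print(o["t"],trayloc(),o["eef_pos"],o["tool_rot"],o["gripper_width"])
for n in("side","top"):
    c=bot.read_camera(n); save(c,n+"10.png"); print(n); bis(c)
go((.55,.10,.115,3.13),(.519,.263,.095,3.0536))
```

```text
21.0 [-30.5 -59.8] [ 0.51017869 -0.06173787  0.09039049] [ 1.47140009e-03 -3.48723753e-02  9.99390580e-01 -4.70545034e-04] 0.17022643794267095
side
ctr [-80. -50.] len 100.0 wid 48.0 ang -0.01
ctr [-83.  61.] len 93.0 wid 45.0 ang -0.21
ctr [-1. 31.] len 155.0 wid 46.0 ang -0.04
top
ctr [-88. -50.] len 82.0 wid 45.0 ang -0.16
ctr [-81.  62.] len 83.0 wid 47.0 ang 0.0
ctr [ -6. -38.] len 29.0 wid 28.0 ang -0.04
[-0.0, -0.0, 0.081] [-52.5, 158.6, -26.6]
[-0.0, -0.0, 0.158] [-33.0, 323.4, -6.6]
```

Call:
jog_arm:
  motion:
    - [0, 0, 0.02, -13, 40, -10, 0]
    - [0, 0, 0.04, -26, 79, -20, 0]
    - [0, 0, 0.06, -40, 119, -24, 0]
    - [0, 0, 0.08, -52, 158, -26, 0]
    - [0, 0, 0.1, -47, 200, -22, 0]
    - [0, 0, 0.12, -42, 241, -17, 0]
    - [0, 0, 0.14, -38, 282, -12, 0]
    - [0, 0, 0.158, -33, 310, -7, 0]
    - [0, 0, 0.158, -33, 323, -7, 0]
    - [0, 0, 0.158, -33, 323, -7, 0]

```text
t: 22.35
eef_pos: [0.5191, 0.2631, 0.0952]
tool_rot: [-0.0, 0.043, 0.999, -0.0]
contact_force: [-0.4, -0.9, -0.8]
gripper_width: 0.168
grasp_force: 78.3
```

Run:
```python
from h import *
o=bot.get_obs(); print(o["t"],o["eef_pos"],o["tool_rot"],o["gripper_width"])
for n in("side","top"):
    c=bot.read_camera(n); save(c,n+"11.png"); print(n); bis(c)
    for k,z in(("biscuit1",.008),("rake_grip",o["eef_pos"][2]+.045)):
        for d in bot.tip_of(k,c)[:7]:
            p=p2w(d["xy"],c,z)[0]; q=p[:2]-TR[:2]; a=TR[2]
            print(k,round(d["score"],2),p.round(3),"tray",np.round([np.cos(a)*q[0]+np.sin(a)*q[1],-np.sin(a)*q[0]+np.cos(a)*q[1]],3))
go((.519,.263,.0132,3.0536))
```

```text
22.35 [0.51914905 0.26309937 0.09522279] [-3.87880474e-04  4.32092045e-02  9.99065946e-01 -2.21388441e-04] 0.16788694784229724
side
ctr [-80. -51.] len 96.0 wid 48.0 ang -0.01
ctr [-80.  59.] len 93.0 wid 48.0 ang -0.01
biscuit1 0.73 [ 0.506 -0.04   0.008] tray [-0.089 -0.037]
biscuit1 0.7 [0.494 0.07  0.008] tray [-0.093  0.073]
biscuit1 0.66 [0.518 0.061 0.008] tray [-0.069  0.062]
biscuit1 0.64 [ 0.515 -0.063  0.008] tray [-0.08  -0.061]
biscuit1 0.47 [0.518 0.059 0.008] tray [-0.07  0.06]
biscuit1 0.47 [ 0.527 -0.046  0.008] tray [-0.068 -0.045]
rake_grip 0.81 [0.521 0.254 0.14 ] tray [-0.052  0.255]
rake_grip 0.73 [0.217 0.185 0.14 ] tray [-0.361  0.207]
top
rake_grip 0.96 [0.207 0.293 0.14 ] tray [-0.363  0.316]
rake_grip 0.68 [0.518 0.261 0.14 ] tray [-0.055  0.262]
rake_grip 0.4 [0.395 0.241 0.14 ] tray [-0.179  0.251]
rake_grip 0.28 [0.557 0.008 0.14 ] tray [-0.034  0.006]
[-0.001, 0.0, -0.002] [1.1, 1.3, 82.5]
```

Both halves now show square 48 mm blocks centred at x = −80 mm. I'll lower the rake into its rest.

Call:
jog_arm:
  motion:
    - [0, 0, 0, 0, 0, 25, 0]
    - [0, 0, 0, 0, 0, 50, 0]
    - [0, 0, 0, 0, 0, 68, 0]
    - [0, 0, 0, 0, 0, 76, 0]
    - [0, 0, 0, 0, 0, 80, 0]
    - [0, 0, 0, 0, 0, 82, 0]
    - [0, 0, 0, 0, 0, 82, 0]

```text
t: 23.52
eef_pos: [0.5196, 0.2632, 0.0142]
tool_rot: [0.0, 0.044, 0.999, 0.0]
contact_force: [-0.2, -0.2, -1.1]
gripper_width: 0.17
grasp_force: 78.4
```

Run:
```python
from h import *
o=bot.get_obs(); print(o["t"],o["eef_pos"],o["contact_force"],o["torque"])
c=bot.read_camera("side")
for d in bot.tip_of("rake_grip",c)[:2]: print(d["score"],p2w(d["xy"],c,.058))
for d in bot.tip_of("rake_tines",c)[:2]: print(d["score"],p2w(d["xy"],c,0))
```

```text
23.525 [0.51964535 0.26316574 0.0141744 ] [-0.18268586 -0.18213041 -1.08422913] [0.01081169 0.02454604 0.01586767]
0.85 [[0.52291845 0.25899559 0.058     ]]
0.55 [[0.21064167 0.29151232 0.058     ]]
0.9 [[0.22428707 0.36896337 0.        ]]
0.76 [[0.57470268 0.26777891 0.        ]]
```

Lower 1 mm, release and lift clear.

Call:
jog_arm:
  motion:
    - [0, 0, 0, 0, 0, 1, 0]
    - [0, 0, 0, 0, 0, 1, 25]
    - [0, 0, 0, 0, 0, 1, 45]
    - [0, 0, 0, 0, 0, 1, 60]
    - [0, 0, 0, 0, 0, 1, 60]
    - [0, 0, 0, 0, 0, -20, 60]
    - [0, 0, 0, 0, 0, -60, 60]
    - [0, 0, 0, 0, 0, -110, 60]
    - [0, 0, 0, 0, 0, -140, 60]
    - [0, 0, 0, 0, 0, -140, 60]

```text
t: 24.92
eef_pos: [0.5209, 0.2645, 0.1579]
tool_rot: [0.003, 0.044, 0.999, 0.002]
contact_force: [0.1, 0.1, -0.8]
gripper_width: 0.7
grasp_force: 0.0
```

Run:
```python
from h import *
o=bot.get_obs(); print(o["t"],o["eef_pos"],o["gripper_width"])
c=bot.read_camera("side"); bis(c); save(c,"side12.png")
for k,z in(("rake_grip",.058),("rake_tines",0)):
    for d in bot.tip_of(k,c)[:2]: print(k,round(d["score"],2),np.round(d["xy"]),p2w(d["xy"],c,z)[0].round(3))
# compare rake region with the start picture
a=cv2.imread("pics/side0.png").astype(int)[170:225,275:365]; b=cv2.imread("pics/side12.png").astype(int)[170:225,275:365]
f=lambda x:((x[...,2]>190)&(x[...,0]<140)).astype(np.uint8)
for m in (f(a),f(b)): 
    y,x=np.nonzero(m); print("orange bbox",x.min(),x.max(),y.min(),y.max(),len(x),x.mean().round(1),y.mean().round(1))
t=bot.read_camera("top"); hs=[cv2.cvtColor(i,cv2.COLOR_BGR2RGB) for i in(cv2.imread("pics/top0.png"),)]+[t["pixels"]]
for p in hs:
    q=p[225:280,150:215].astype(int); m=(q[...,0]>150)&(q[...,2]<110); y,x=np.nonzero(m); print("rear handle",len(x),x.mean().round(1),y.mean().round(1),y.max(),np.polyfit(y,x,1).round(3))
```

```text
24.925 [0.52086813 0.26447737 0.15785969] 0.7004002600033358
ctr [-80. -51.] len 96.0 wid 48.0 ang -0.01
ctr [-80.  59.] len 93.0 wid 48.0 ang -0.01
rake_grip 0.88 [328. 187.] [0.516 0.26  0.058]
rake_grip 0.75 [218. 188.] [0.203 0.293 0.058]
rake_tines 0.94 [229. 184.] [ 0.228  0.391 -0.   ]
rake_tines 0.67 [346. 202.] [0.57  0.257 0.   ]
orange bbox 7 75 5 22 217 49.8 13.6
orange bbox 6 77 5 23 304 50.1 14.1
rear handle 314 29.2 21.2 43 [-0.172 32.873]
rear handle 355 30.9 20.5 43 [-0.136 33.653]
```

The rake is back to within a few millimetres of its starting pose, and both rows are in place. Handing in.

```bash
python3 -c "
from station import bot
print(bot.hand_in())"
```

```text
the job is handed in; nothing more can be done
None
```

I handed the job in at about 25 s, but no verdict came back. By the last camera measurements, each half has its three biscuits in a square, snug row against the near lip, and the rake is back in its rest within a few millimetres of where it started.

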